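# Clip a capacitor into the sliding-contact test fixture

## Task

Get the red capacitor ready for measuring: lift it out of the stock rack and stand it upright in the nest of the blue test fixture, its brass ends facing the two brass contacts. Then push the orange slider along its track, gently, until the capacitor is nipped snugly between the sliding and the fixed contact, and let go. Leave the other two capacitors in the rack and the two coils where they are.

Things in the scene. Friction and masses are not known exactly. Their poses are not given: they have to be found in the camera images.
- cap_red_mid (a point): centre of the red box capacitor (about 90 g): 24 mm wide (its x), 50 mm long (its y), 44 mm tall (its z, up); brass on its two ends (-y and +y faces). Starts upright in any of the rack's three slots, where only its ends can be gripped; the fixture's contacts need the ends free, so there hold it across its 24 mm width: put it down on the mat and take it again the other way
- rack: grey stock rack, fixed, 109 mm in x, 48 mm in y, 61 mm tall; origin at the centre of its underside, on the bench. Three slots at x = -34, 0, +34 mm, 27 mm wide, open at both y ends and above; floors 20 mm above the bench, walls to 3 mm below the capacitors' tops. Each holds a capacitor, y along the rack's y, ends 1 mm proud. Lift one straight up 45 mm or more to clear the walls
- mat: black rubber mat, fixed, 130 x 130 mm, 2 mm thick, flat on the bench and empty: room to put the capacitor down. Origin at the centre of its underside
- fixture: blue test fixture, fixed; bed 62 mm in x, 236 mm in y, top 15 mm above the bench; origin at the centre of its underside. Fixed brass contact near the +y end: face at y = +102 mm, 36 mm wide, top 57 mm above the bench (black backing 61 mm). Nest before it: white lips 4 mm high and wide on three sides, inner space x -16 to +16 mm, y +44 to +102 mm (the contact)
- nest_home (a point): point on the bed's top in the nest, axes as the fixture's: where the centre of the capacitor's underside is once it is central and touches the fixed contact (fixture x = 0, y = +77 mm, 15 mm above the bench). The capacitor has 4 mm to spare at each side and 8 mm in y, towards the slider; the slider pushes it up to the fixed contact
- slide_knob (a point): centre of the slider's orange knob, axes as the fixture's: 20 mm in x, 24 mm in y, 40 mm tall, this point 57 mm above the bench. It stands on an aluminium carriage 44 mm wide, top 37 mm above the bench. The slider's brass contact face is 50 mm ahead (+y) of the knob's centre and passes over the nest lip (lower edge 19 mm, top 50 mm above the bench)
- slide (a joint): position of the slider in m, growing towards the fixed contact (fixture +y): 0 is fully drawn back, 0.100 is the capacitor nipped between both contacts, 0.112 the end of an empty track. Starts between 0 and 0.05. About 2 N of friction; it stays where it is left, with no spring
- cap_black_mid (a point): centre of the black capacitor, same size and build, in another slot; to be left there
- cap_white_mid (a point): centre of the white capacitor, same size and build, in another slot; to be left there
- coil_copper: copper coil standing on its black flange, 56 mm across, 40 mm tall, origin at its underside; to be left alone
- coil_yellow: yellow coil standing on its black flange, 50 mm across, 30 mm tall, origin at its underside; to be left alone
Not all that is in view belongs to the job. Leave any green look-alike of the fixture alone.

How it is judged:
At the end, for the whole second after the job is handed in: The red capacitor stands upright (within 0.1 rad) and at rest on the bed, between the nest's lips, lined up with the fixture within 0.1 rad, within 3 mm of touching the fixed contact, and the slider stands within 3 mm of the nipped position (0.100) (x of cap_red_mid in the frame of nest_home between -0.007 and 0.007 m and y of cap_red_mid in the frame of nest_home between -0.003 and 0.003 m and z of cap_red_mid in the frame of nest_home between 0.019 and 0.025 m and angle between cap_red_mid's own z axis and vertical below 0.1 rad and angle between the y axis of cap_red_mid and the y axis of fixture, either way round below 0.1 rad and value of joint slide between 0.097 and 0.103 m and linear speed of cap_red below 0.01 m/s).
It fails at once if the slider is forced: more than 40 N on the red capacitor (contact force between slide and cap_red above 40 N).
It fails at once if the black capacitor is moved more than 15 mm (distance of cap_black_mid from where it was at the start of the episode above 0.015 m).
It fails at once if the white capacitor is moved more than 15 mm (distance of cap_white_mid from where it was at the start of the episode above 0.015 m).
It fails at once if the copper coil is moved more than 20 mm (distance of coil_copper from where it was at the start of the episode above 0.02 m).
It fails at once if the yellow coil is moved more than 20 mm (distance of coil_yellow from where it was at the start of the episode above 0.02 m).
It also fails if it takes over 64 s, if anything falls off the work surface, if the arm or the gripper's body presses on something with over 40 N, if the wrist force passes 120 N, or if a joint passes its speed limit or range.

## Robot

A 7-joint arm with a two-finger parallel gripper is mounted at the origin on the work surface. World frame = base frame: x ahead of the robot, y to its left, z up, the work surface at z = 0. Lengths are in m, angles in rad, forces in N, time in s.
With the tool pointing down it reaches from about 0.425 to 0.925 m from the base axis. Payload 6.8 kg.
Tool frame: the origin (TCP) lies at the very end of the fingers, on their centre line; the grasp point (between the pads) lies 19 mm behind it; z points along the fingers, y is the line along which they close (so a half turn about z gives the same grasp; the last joint's range is limited). The gripper opens to 85 mm and grips with 20 to 120 N. Pads are 22 mm wide; open, the fingers measure 114 mm over their backs; the gripper's body (76 mm by 85 mm) begins 54 mm behind the grasp point. The pads swing forward as they close: fully open they stand 13 mm farther back than shut.
Start: joints at [1.226, 0.477, 0.022, 1.555, -0.011, 1.109, -0.083], TCP at [0.158, -0.656, 0.231] pointing down, gripper open.
Joint ranges: [-2.96, 2.96], [-0.34, 2.1], [-1.41, 1.46], [0.24, 2.44], [-1.37, 4.51], [0.17, 1.92], [-2.96, 2.96]. Speed limits (rad/s): [2.39, 2.39, 3.14, 3.14, 3.14, 3.14, 3.14].

## Interface

Orientations are given as a unit quaternion [w, x, y, z].
In Python, from station import get_obs, read_camera, hand_in gives the robot as it stands.
- The arm moves only by the tool arm_command, never from a script. Its argument "commands" is one flat list of numbers, 7 for each row, row after row: the shift along the tool's x, y, z in m, then the turn, a rotation vector about the tool's x, y, z in degrees, then the opening, from 0 (shut) to 1 (fully open). In form: [tx, ty, tz, rx, ry, rz, fingers, tx, ty, tz, rx, ry, rz, fingers, ...]. A call has 1 to 8 rows; each row is the pose to reach, as a shift and turn from the pose commanded when the call began, along the tool's axes at that moment; what a row does not reach only later rows make up. A row lasts 1/10 s, in which the tool goes at most 50 mm and 8.59 degrees, less where a joint would pass 70% of its speed; a pose out of reach is approached as far as the arm can. A call with a gripper value outside its range is refused whole. The fingers move at their own pace and stop on an object; "force" is the grip in N (left out, the last holds). Time passes only in rows, so rows that repeat a pose let the fingers close. It gives the time, the measured TCP pose, the force, the opening and the grip force at its end, in the units of the state.
- get_obs(): the state, without advancing time (a new reading comes with each control period).
- read_camera(name): name is "side" or "top"; returns a dict with "img" (400x640x3 uint8, red, green, blue), "camera_matrix" (3x3 intrinsics, pixels), "k1" (the pictures are not rectified: a ray, as slopes to the right and down, at radius r is drawn at 1 + k1 r^2 times it, then the intrinsics apply), "pose" (4x4, takes a point from camera to world coordinates). Camera axes: x right, y down, z forward; pixel columns grow to the right and rows downward; lengths in m; the calibration is good to about 2 mm. A picture is of the moment at which its call begins. There is no depth.
- hand_in(): hands the job in; it is judged then, once.
The state is a dict: "t": time; "q": joint angles; "joint_vel": joint speeds; "joint_torque": joint torques, N m; "eef_pos": TCP position; "tool_rot": TCP orientation; "contact_force": force on the tool from outside, world axes, zero at the start; "torque": the same for the moment, N m; "gripper_width": opening from 0.0 (shut) to 1.0 (fully open); "grasp_force": force on a finger pad.
Only numpy, scipy, OpenCV 4.12 (cv2) and the standard library are available. Lean on these libraries where they do the work, as an engineer would, in place of code of your own. Each camera call takes 0.05 s, during which the arm holds its last target. There are 200 camera calls.

## Working session

There is one attempt and no reset: what is moved stays moved. The work goes in short steps, Python scripts to look and compute and a tool call to move; the robot and the scene stay as the last step left them, time stands still between calls to the robot, and variables do not carry over. Pictures are saved under pics/ and viewed, at most 10 in all, crops included, and the job is handed in when it is done.

Besides the shell and the picture viewer there is one more tool, called after ">>>" as a command line: name --argument value ..., lists and objects as JSON in quotes. arm_command: Moves the arm, as the interface text tells. Its arguments: {"type":"object","properties":{"commands":{"type":"array","items":{"type":"number"}},"force":{"type":"number"}},"required":["commands"]}

```bash
mkdir -p pics; cat > h.py <<'E'
import numpy as np, cv2
from station import get_obs, read_camera, hand_in
def cam(n):
    c=read_camera(n); c['bgr']=c['img'][:,:,::-1].copy(); return c
def ray(c,uv):
    K=c['camera_matrix']; k=c['k1']
    d=np.linalg.solve(K,np.array([uv[0],uv[1],1.]))[:2]; s=d.copy()
    for _ in range(30): s=d/(1+k*(s@s))
    T=c['pose']; return T[:3,3], T[:3,:3]@np.array([s[0],s[1],1.])
def onz(c,uv,z):
    o,d=ray(c,uv); return o+d*(z-o[2])/d[2]
def proj(c,p):
    T=c['pose']; q=T[:3,:3].T@(np.asarray(p)-T[:3,3]); s=q[:2]/q[2]; s=s*(1+c['k1']*(s@s))
    K=c['camera_matrix']; return (K@np.array([s[0],s[1],1]))[:2]
E
python3 - <<'E'
from h import *
for n in('top','side'):
    c=cam(n); cv2.imwrite(f'pics/{n}0.png',c['bgr']); print(n,c['pose'].round(3).tolist(),c['camera_matrix'].round(1).tolist(),c['k1'])
o=get_obs(); print(o['eef_pos'],o['tool_rot'],o['t'])
E
```

```text
top [[0.008, -0.984, 0.18, 0.285], [-1.0, -0.009, -0.005, -0.003], [0.007, -0.18, -0.984, 1.057], [0.0, 0.0, 0.0, 1.0]] [[411.9, 0.0, 322.7], [0.0, 411.9, 204.0], [0.0, 0.0, 1.0]] -0.1091171670000657
side [[0.999, -0.011, 0.038, 0.421], [-0.035, -0.678, 0.734, -0.829], [0.018, -0.735, -0.678, 0.817], [0.0, 0.0, 0.0, 1.0]] [[389.4, 0.0, 322.6], [0.0, 389.4, 203.6], [0.0, 0.0, 1.0]] -0.030282936383661314
[ 0.15820241 -0.65565138  0.23042199] [-8.10574482e-04  9.93001392e-01  1.18099755e-01 -1.64469435e-04] 0.1
```

View pics/top0.png

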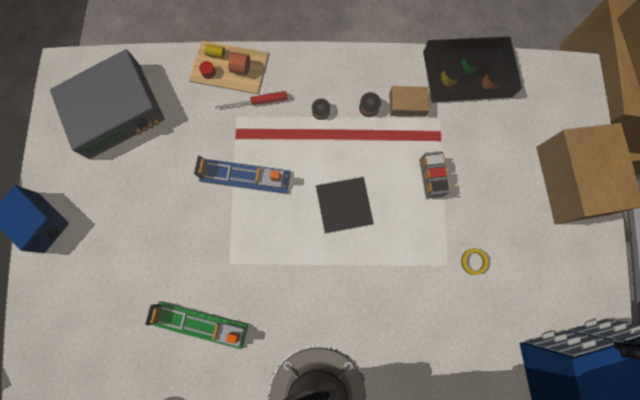

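View pics/side0.png

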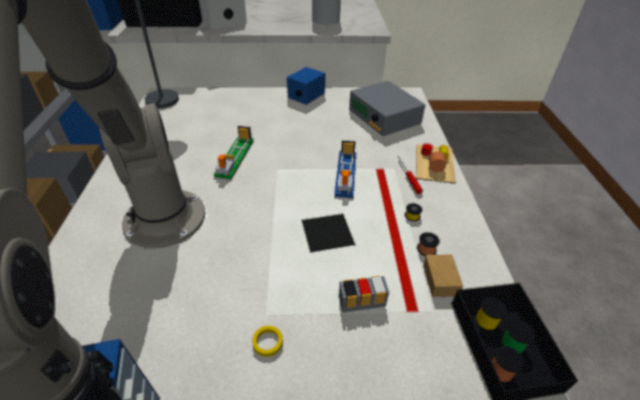

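Top: the rack is at (436,175), with white, red and black from top to bottom, so red is in the middle slot at (437,173). The blue fixture is at (245,177), with the fixed contact at its left end (200,168) and the knob at (274,175). The mat is at (345,205). Coils are at (320,108) and (370,103).

Other red candidates: the cylinder on the tray (207,69), the stripe, and the screwdriver (268,98). Only the box at (437,173) is a 24x50 box in the grey rack, so that one fits. The green look-alike at (198,325) stays alone. I'll confirm this in a crop.

```bash
python3 - <<'E'
from h import *
c=cam('top'); s=cam('side')
def big(im,x,y,w,h,f): return cv2.resize(im[y:y+h,x:x+w],None,fx=f,fy=f,interpolation=cv2.INTER_CUBIC)
a=big(c['bgr'],410,140,60,65,6); b=big(s['bgr'],330,265,65,55,6); d=big(c['bgr'],188,145,120,55,6)
im=np.zeros((600,800,3),np.uint8); im[:330,:390]=b[:330,:390]; im[:264,400:760]=a[:264,:360]if 0 else a[:264]
im[335:335+260,:720]=d[:260]
cv2.imwrite('pics/crop1.png',im)
def blob(c,m,box,z):
    x,y,w,h=box; M=np.zeros(m.shape,np.uint8); M[y:y+h,x:x+w]=m[y:y+h,x:x+w]
    n,l,st,ce=cv2.connectedComponentsWithStats(M)
    i=1+np.argmax(st[1:,4]); cnt=max(cv2.findContours((l==i).astype(np.uint8),0,2)[0],key=cv2.contourArea)
    w=np.array([onz(c,p[0],z)[:2] for p in cnt],np.float32)
    r=cv2.minAreaRect(w); print(ce[i].round(1),st[i][4],'cen',onz(c,ce[i],z)[:2].round(4),'rect',np.round(r[0],4),np.round(r[1],4),round(r[2],1)); return r
for nm,k,bx in(('top',c,[(410,140,60,65),(190,145,120,60),(300,165,90,80)]),('side',s,[(330,265,65,55),(325,135,40,65),(290,200,80,60)])):
    H=cv2.cvtColor(k['bgr'],cv2.COLOR_BGR2HSV); h,S,v=cv2.split(H)
    print(nm)
    blob(k,(((h<6)|(h>172))&(S>150)).astype(np.uint8),bx[0],.064)
    blob(k,((h>4)&(h<14)&(S>150)&(v>150)).astype(np.uint8),bx[1],.077)
    blob(k,((h>100)&(h<125)&(S>110)).astype(np.uint8),bx[1],.0 if nm=='x' else .015)
    blob(k,((v<75)&(S<90)).astype(np.uint8),bx[2],.002)
E
```

```text
top
[437.1 171.9] 124 cen [ 0.5514 -0.2953] rect [ 0.5516 -0.2954] [0.02 0.04] 6.5
[274.2 174.1] 57 cen [0.5377 0.1114] rect [0.5367 0.1119] [0.0177 0.0197] 0.4
[237.9 183.6] 144 cen [0.5275 0.2128] rect [0.5277 0.2092] [0.1895 0.0079] 82.2
[344.1 204.5] 2200 cen [ 0.477  -0.0643] rect [ 0.4777 -0.0644] [0.1234 0.1234] 11.1
side
[363.8 286.1] 135 cen [ 0.5499 -0.2978] rect [ 0.5498 -0.2972] [0.0235 0.0373] 6.9
[342.5 174.5] 2 cen [0.5288 0.1032] rect [0.5288 0.1032] [0.0056 0.    ] 118.7
[343.4 192.7] 105 cen [0.534  0.0897] rect [0.5351 0.1016] [0.0575 0.0537] 84.8
[327.1 232.6] 1332 cen [ 0.4762 -0.0682] rect [ 0.4763 -0.0649] [0.1228 0.1214] 11.2
```

View pics/crop1.png

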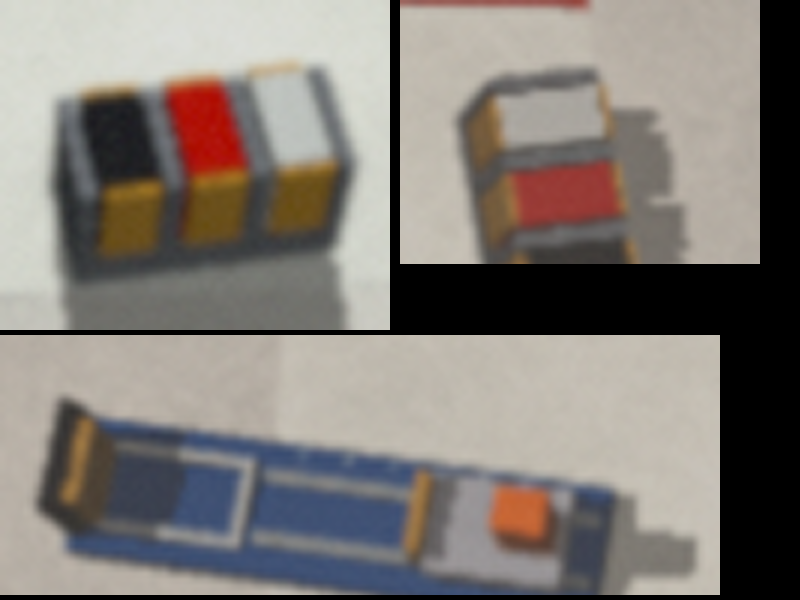

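The crop confirms the red box capacitor in the middle slot, seen between black and white. The blue fixture's lips, contact and knob are clear. Next I'll fix the fixture pose from its lips and knob.

```bash
python3 - <<'E'
from h import *
c=cam('top'); s=cam('side')
# hand-read crop pixels -> image pixels (crop 6x, origin 188,145; panel offset y 335)
P=lambda x,y:np.array([x/6+188-.42,(y-335)/6+145-.42])
print('nest-bar outer mid',onz(c,P(256,460),.019)[:2],onz(c,P(240,546),.019)[:2])
print('backing top corners',onz(c,P(68,400),.061)[:2],onz(c,P(42,503),.061)[:2])
print('bed corners -y',onz(c,P(614,490),.015)[:2], '+y,-x',onz(c,P(70,550),.015)[:2])
print('knob top c',onz(c,P(519,511),.077)[:2])
print('slider contact top c',onz(c,P(424,472),.050)[:2],onz(c,P(412,556),.05)[:2])
# line fit of lips: white mask
for n,k,b in(('top',c,(188+100/6,145+15,30,25)),):
    x,y,w,h=map(int,(200,158,36,28)); hs=cv2.cvtColor(k['bgr'],cv2.COLOR_BGR2HSV)[y:y+h,x:x+w]
    m=((hs[...,1]<70)&(hs[...,2]>120)).astype(np.uint8)
    print('\n'.join(''.join('#' if q else '.' for q in r) for r in m))
k=s['bgr'][130:205,325:365]; cv2.imwrite('pics/sfix.png',cv2.resize(k,None,fx=8,fy=8,interpolation=cv2.INTER_CUBIC))
E
```

```text
nest-bar outer mid [0.57538535 0.2346206 ] [0.53671477 0.23961116]
backing top corners [0.58959665 0.30690392] [0.54457436 0.31491801]
bed corners -y [0.56399514 0.07791131] +y,-x [0.53544082 0.31565899]
knob top c [0.53819037 0.11180454]
slider contact top c [0.56186316 0.15572634] [0.52538092 0.1593748 ]
....################################
......##############################
...............#####################
.....................###############
............................########
...................................#
..................#########.........
..................#############.....
........................######......
...........................###...###
............................##...###
...........................###.....#
...........................###......
...........................###......
...........................##.......
...........................##.......
..........................###.......
..........................###.......
..........................###.......
..............#########...##...#....
..............##############..######
...................#########..######
........................###.........
....................................
######..............................
#############.......................
####################................
##########################..........
```

View pics/sfix.png

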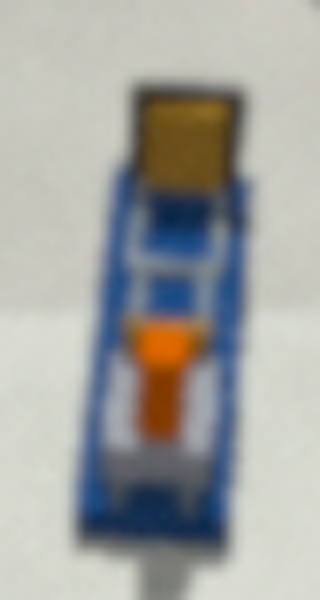

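The side crop shows the knob at crop (165,345), the nest bar at (175,268) and the fixed contact at (185,140). This agrees with the top view, which gives a fixture yaw of about -7.8° and the knob at (0.538,0.112). It puts home near (0.561,0.274), and the slide at about 0.01. Now I move above the rack.

>>> arm_command --commands '[0.466,-0.257,0.08,0,0,7.1,1,0.466,-0.257,0.08,0,0,7.1,1,0.466,-0.257,0.08,0,0,7.1,1,0.466,-0.257,0.08,0,0,7.1,1,0.466,-0.257,0.08,0,0,7.1,1,0.466,-0.257,0.08,0,0,7.1,1,0.466,-0.257,0.08,0,0,7.1,1,0.466,-0.257,0.08,0,0,7.1,1]' --force 40

```text
t: 1.1
eef_pos: [0.4515, -0.3878, 0.1718]
tool_rot: [0.0, 0.998, 0.056, 0.0]
contact_force: [0.9, -1.2, 0.2]
gripper_width: 1.0
grasp_force: 0.0
```

```bash
cat > go.py <<'E'
# usage: go.py x y z yaw(tool x, deg): shift/turn in tool axes
import sys
from h import *
from scipy.spatial.transform import Rotation as R
x,y,z,a=map(float,sys.argv[1:5]); o=get_obs(); w=o['tool_rot']
T=R.from_quat([w[1],w[2],w[3],w[0]]); G=R.from_euler('z',a,degrees=True)*R.from_euler('x',180,degrees=True)
m=T.as_matrix(); print('t',o['t'],'pos',o['eef_pos'].round(4),'yaw',round(np.degrees(np.arctan2(m[1,0],m[0,0])),2),'f',o['contact_force'].round(1),'w',round(o['gripper_width'],3),'g',round(o['grasp_force'],1))
print('shift',T.inv().apply(np.array([x,y,z])-o['eef_pos']).round(4),'turn',np.degrees((T.inv()*G).as_rotvec()).round(2))
E
python3 go.py .5507 -.2965 .15 6.5
```

```text
t 1.1 pos [ 0.4515 -0.3878  0.1718] yaw 6.45 f [ 0.9 -1.2  0.2] w 1.0 g 0.0
shift [ 0.1088 -0.0796  0.0218] turn [ 0.02 -0.02 -0.05]
```

>>> arm_command --commands '[0.109,-0.08,0.022,0,0,0,1,0.109,-0.08,0.022,0,0,0,1,0.109,-0.08,0.022,0,0,0,1,0.109,-0.08,0.022,0,0,0,1,0.109,-0.08,0.022,0,0,0,1]'

```text
t: 1.6
eef_pos: [0.55, -0.2966, 0.1495]
tool_rot: [-0.0, 0.998, 0.058, -0.0]
contact_force: [-0.4, -1.0, -0.3]
gripper_width: 0.999
grasp_force: 0.0
```

```bash
python3 go.py .5507 -.2965 .03 6.5; python3 - <<'E'
from h import *
s=cam('side');c=cam('top')
P=lambda x,y:np.array([x/8+325-.44,y/8+130-.44])
print('bar',onz(s,P(176,268),.019)[:2],'bed -y corners',onz(s,P(80,523),.015)[:2],onz(s,P(228,528),.015)[:2],'knob',onz(s,P(166,345),.077)[:2],'contact bottom/top',onz(s,P(182,190),.019)[:2],onz(s,P(187,97),.057)[:2])
a=cv2.resize(c['bgr'][120:220,380:480],(400,400),interpolation=2); b=cv2.resize(s['bgr'][230:330,310:410],(400,400),interpolation=2)
cv2.imwrite('pics/pre.png',np.hstack([a,b]))
E
```

```text
t 1.6 pos [ 0.55   -0.2966  0.1495] yaw 6.6 f [-0.4 -1.  -0.3] w 0.999 g 0.0
shift [8.000e-04 1.000e-04 1.195e-01] turn [-0.02  0.03  0.1 ]
bar [0.55568606 0.23881921] bed -y corners [0.50548938 0.07937688] [0.56304051 0.07559361] knob [0.53808789 0.11201642] contact bottom/top [0.56297265 0.29597366] [0.56417202 0.31204304]
```

View pics/pre.png

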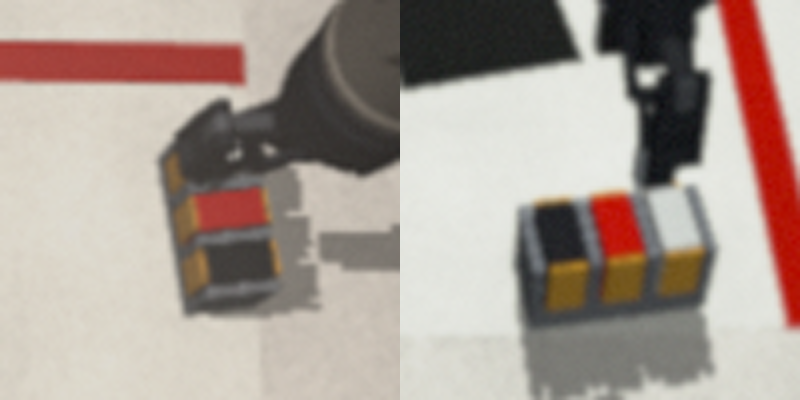

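Fingers straddle the rack in both views, near finger tip at px (373,275) in the side view. Checking that against projection before lowering.

```bash
python3 - <<'E'
from h import *
s=cam('side');c=cam('top')
for k in(s,c): print([proj(k,p).round(1).tolist() for p in ((.555,-.341,.155),(.545,-.252,.155),(.5507,-.2965,.064))])
E
```

```text
[[372.5, 277.5], [363.0, 245.4], [364.0, 285.6]]
[[467.2, 160.6], [429.6, 164.1], [437.6, 172.1]]
```

>>> arm_command --commands '[0.001,0,0.04,0,0,0,1,0.001,0,0.06,0,0,0,1,0.001,0,0.06,0,0,0,1]'

```text
t: 2.1
eef_pos: [0.5475, -0.2977, 0.0871]
tool_rot: [-0.001, 0.998, 0.055, -0.003]
contact_force: [-0.7, 0.8, -0.6]
gripper_width: 0.999
grasp_force: 0.0
```

>>> arm_command --commands '[0,0,0.0,0,0,0,1,0,0,0.015,0,0,0,1,0,0,0.03,0,0,0,1,0,0,0.045,0,0,0,1,0,0,0.058,0,0,0,1,0,0,0.058,0,0,0,1]'

```text
t: 2.7
eef_pos: [0.5489, -0.2965, 0.0291]
tool_rot: [-0.001, 0.998, 0.057, -0.002]
contact_force: [-1.6, -0.4, -0.8]
gripper_width: 0.999
grasp_force: 0.0
```

```bash
python3 go.py .5507 -.2965 .031 6.5
```

```text
t 2.7 pos [ 0.5489 -0.2965  0.0291] yaw 6.48 f [-1.6 -0.4 -0.8] w 0.999 g 0.0
shift [ 0.0018  0.0002 -0.0019] turn [-0.13  0.22 -0.02]
```

>>> arm_command --commands '[0,0,0,0,0,0,1,0,0,0,0,0,0,0.3,0,0,0,0,0,0,0.3,0,0,0,0,0,0,0.3,0,0,0,0,0,0,0.3,0,0,0,0,0,0,0.3,0,0,0,0,0,0,0.3,0,0,0,0,0,0,0.3]' --force 30

```text
t: 3.5
eef_pos: [0.5512, -0.2976, 0.0327]
tool_rot: [0.0, 0.998, 0.056, 0.001]
contact_force: [-0.3, 0.3, 5.6]
gripper_width: 0.58
grasp_force: 32.5
```

>>> arm_command --commands '[0,0,-0.02,0,0,0,0.3,0,0,-0.04,0,0,0,0.3,0,0,-0.06,0,0,0,0.3,0,0,-0.08,0,0,0,0.3,0,0,-0.08,0,0,0,0.3,0,0,-0.08,0,0,0,0.3]' --force 40

```text
t: 4.1
eef_pos: [0.5503, -0.2973, 0.1115]
tool_rot: [0.0, 0.998, 0.056, -0.0]
contact_force: [-0.6, 1.1, -1.7]
gripper_width: 0.577
grasp_force: 43.2
```

```bash
python3 go.py .478 -.065 .11 -7.8
```

```text
t 4.1 pos [ 0.5503 -0.2973  0.1115] yaw 6.47 f [-0.6  1.1 -1.7] w 0.577 g 43.2
shift [-0.0457 -0.2389  0.0016] turn [0.000e+00 1.000e-02 1.427e+01]
```

>>> arm_command --commands '[-0.009,-0.04,0,0,0,3,0.3,-0.018,-0.08,0,0,0,6,0.3,-0.027,-0.12,0,0,0,9,0.3,-0.036,-0.16,0,0,0,12,0.3,-0.045,-0.2,0,0,0,14.3,0.3,-0.046,-0.239,0,0,0,14.3,0.3,-0.046,-0.239,0,0,0,14.3,0.3,-0.046,-0.239,0,0,0,14.3,0.3]'

```text
t: 4.9
eef_pos: [0.4771, -0.0642, 0.1109]
tool_rot: [0.0, 0.998, -0.067, -0.001]
contact_force: [-0.3, -0.6, -1.0]
gripper_width: 0.584
grasp_force: 43.2
```

```bash
python3 go.py .478 -.065 .017 -7.8;  python3 - <<'E'
from h import *
s=cam('side');c=cam('top')
a=cv2.resize(c['bgr'][130:230,300:400],(400,400),interpolation=2); b=cv2.resize(s['bgr'][160:260,280:380],(400,400),interpolation=2)
cv2.imwrite('pics/held.png',np.hstack([a,b]))
E
```

```text
t 4.9 pos [ 0.4771 -0.0642  0.1109] yaw -7.69 f [-0.3 -0.6 -1. ] w 0.584 g 43.2
shift [0.0012 0.0006 0.0939] turn [0.01 0.11 0.11]
```

View pics/held.png

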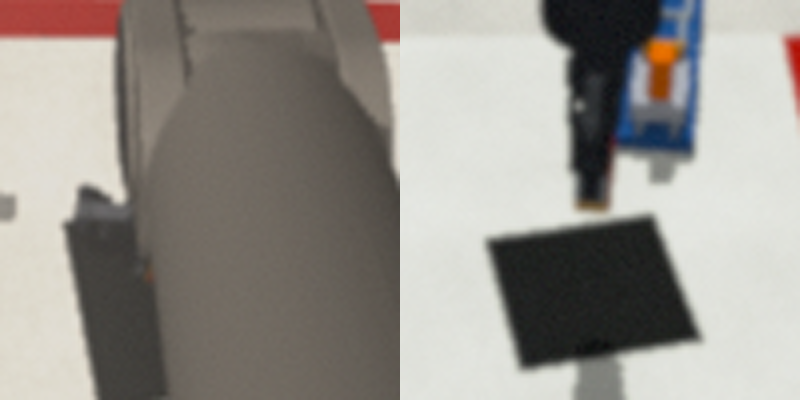

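The capacitor is held upright, its brass lower end showing at (592,205) between the fingers, above the mat. Lowering.

>>> arm_command --commands '[0,0,0.02,0,0,0,0.3,0,0,0.04,0,0,0,0.3,0,0,0.06,0,0,0,0.3,0,0,0.075,0,0,0,0.3,0,0,0.085,0,0,0,0.3,0,0,0.092,0,0,0,0.3,0,0,0.092,0,0,0,0.3,0,0,0.092,0,0,0,0.3]'

```text
t: 5.8
eef_pos: [0.4782, -0.0654, 0.0201]
tool_rot: [0.0, 0.998, -0.069, 0.0]
contact_force: [-0.3, -0.5, -0.0]
gripper_width: 0.58
grasp_force: 43.2
```

>>> arm_command --commands '[0,0,0.002,0,0,0,0.3,0,0,0.003,0,0,0,0.3,0,0,0.004,0,0,0,0.3,0,0,0.004,0,0,0,0.3]'

```text
t: 6.2
eef_pos: [0.478, -0.065, 0.0159]
tool_rot: [0.0, 0.998, -0.068, 0.0]
contact_force: [-0.1, 0.3, -0.5]
gripper_width: 0.574
grasp_force: 43.2
```

>>> arm_command --commands '[0,0,0.001,0,0,0,0.3,0,0,0.002,0,0,0,0.3,0,0,0.002,0,0,0,0.3]'

```text
t: 6.5
eef_pos: [0.4781, -0.065, 0.0146]
tool_rot: [0.0, 0.998, -0.068, 0.0]
contact_force: [-3.4, 0.1, 11.2]
gripper_width: 0.581
grasp_force: 44.5
```

>>> arm_command --commands '[0,0,-0.001,0,0,0,0.3,0,0,-0.001,0,0,0,0.8,0,0,-0.001,0,0,0,1,0,0,-0.001,0,0,0,1,0,0,-0.001,0,0,0,1,0,0,-0.03,0,0,0,1,0,0,-0.07,0,0,0,1,0,0,-0.1,0,0,0,1]'

```text
t: 7.3
eef_pos: [0.4781, -0.065, 0.1154]
tool_rot: [-0.0, 0.998, -0.068, 0.0]
contact_force: [0.2, -0.8, 0.8]
gripper_width: 0.999
grasp_force: 0.0
```

>>> arm_command --commands '[0,0,0,0,0,-8,1,0,0,0,0,0,-16,1,0,0,0,0,0,-24,1,0,0,0,0,0,-32,1,0,0,0,0,0,-40,1,0,0,0,0,0,-48,1,0,0,0,0,0,-56,1,0,0,0,0,0,-64,1]'

```text
t: 8.1
eef_pos: [0.4778, -0.0651, 0.1137]
tool_rot: [-0.0, 0.881, 0.473, -0.0]
contact_force: [-0.0, 0.4, 0.2]
gripper_width: 0.998
grasp_force: 0.0
```

>>> arm_command --commands '[0,0,0,0,0,-8,1,0,0,0,0,0,-16,1,0,0,0,0,0,-24,1,0,0,0,0,0,-26,1,0,0,0,0,0,-26,1]'

```text
t: 8.6
eef_pos: [0.4777, -0.0652, 0.1137]
tool_rot: [-0.0, 0.754, 0.657, -0.0]
contact_force: [-0.3, -0.4, -0.5]
gripper_width: 1.004
grasp_force: 0.0
```

```bash
python3 go.py .478 -.065 .015 82.2;  python3 - <<'E'
from h import *
s=cam('side');c=cam('top')
for k,b in((c,(300,150,90,110)),(s,(285,170,90,90))):
    h,S,v=cv2.split(cv2.cvtColor(k['bgr'],cv2.COLOR_BGR2HSV)); x,y,w,hh=b
    m=np.zeros(h.shape,np.uint8); m[y:y+hh,x:x+w]=((((h<6)|(h>172))&(S>150))*255)[y:y+hh,x:x+w]
    n=cv2.findContours(m,0,2)[0]
    if n:
        q=max(n,key=cv2.contourArea); r=cv2.minAreaRect(np.array([onz(k,p[0],.046)[:2] for p in q],np.float32)); print(len(q),r)
a=cv2.resize(c['bgr'][130:230,300:400],(400,400),interpolation=2); b=cv2.resize(s['bgr'][160:260,280:380],(400,400),interpolation=2)
cv2.imwrite('pics/mat.png',np.hstack([a,b]))
E
```

```text
t 8.6 pos [ 0.4777 -0.0652  0.1137] yaw 82.16 f [-0.3 -0.4 -0.5] w 1.004 g 0.0
shift [0.0002 0.0003 0.0987] turn [-0.02 -0.01 -0.04]
8 ((0.4800643026828766, -0.04729175940155983), (0.004928830079734325, 0.020535796880722046), 80.79681396484375)
9 ((0.477606862783432, -0.06458240747451782), (0.0363866463303566, 0.029541535302996635), 80.16835021972656)
```

View pics/mat.png

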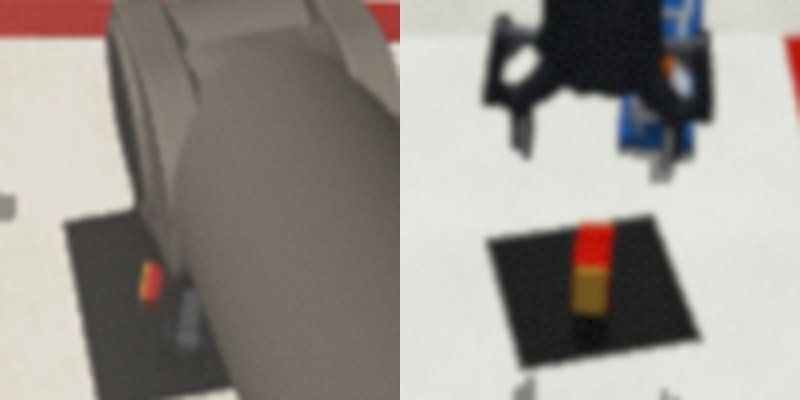

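The capacitor stands upright on the mat, in line (side crop (592,265)), with the fingers astride its width. Descending to grip.

>>> arm_command --commands '[0,0,0.03,0,0,0,1,0,0,0.06,0,0,0,1,0,0,0.08,0,0,0,1,0,0,0.092,0,0,0,1,0,0,0.096,0,0,0,0.8,0,0,0.096,0,0,0,0.6,0,0,0.096,0,0,0,0.4,0,0,0.096,0,0,0,0.1]' --force 30

```text
t: 9.5
eef_pos: [0.4787, -0.0652, 0.0187]
tool_rot: [0.001, 0.754, 0.657, 0.001]
contact_force: [0.3, 0.0, -0.4]
gripper_width: 0.334
grasp_force: 0.0
```

>>> arm_command --commands '[0,0,0,0,0,0,0.1,0,0,0,0,0,0,0.1,0,0,0,0,0,0,0.1,0,0,0,0,0,0,0.1]' --force 40

```text
t: 9.9
eef_pos: [0.4788, -0.0651, 0.0188]
tool_rot: [0.001, 0.754, 0.657, 0.001]
contact_force: [-0.2, 0.2, 6.7]
gripper_width: 0.271
grasp_force: 40.1
```

>>> arm_command --commands '[0,0,-0.03,0,0,0,0.1,0,0,-0.06,0,0,0,0.1,0,0,-0.09,0,0,0,0.1,0,0,-0.12,0,0,0,0.1,0,0,-0.12,0,0,0,0.1,0,0,-0.12,0,0,0,0.1]'

```text
t: 10.5
eef_pos: [0.4782, -0.0653, 0.1385]
tool_rot: [0.001, 0.754, 0.657, 0.0]
contact_force: [0.5, -0.8, -1.6]
gripper_width: 0.273
grasp_force: 39.4
```

```bash
python3 go.py .5605 .2695 .138 82.2
```

```text
t 10.5 pos [ 0.4782 -0.0653  0.1385] yaw 82.14 f [ 0.5 -0.8 -1.6] w 0.273 g 39.4
shift [0.3429 0.0358 0.0004] turn [ 0.1   0.02 -0.06]
```

>>> arm_command --commands '[0.045,0.005,0,0,0,0,0.1,0.09,0.01,0,0,0,0,0.1,0.135,0.014,0,0,0,0,0.1,0.18,0.019,0,0,0,0,0.1,0.225,0.024,0,0,0,0,0.1,0.27,0.028,0,0,0,0,0.1,0.31,0.032,0,0,0,0,0.1,0.343,0.036,0,0,0,0,0.1]'

```text
t: 11.3
eef_pos: [0.5593, 0.2722, 0.1359]
tool_rot: [-0.001, 0.753, 0.658, -0.001]
contact_force: [-0.5, -0.6, -1.1]
gripper_width: 0.275
grasp_force: 39.4
```

>>> arm_command --commands '[0,0,0,0,0,0,0.1,0,0,0,0,0,0,0.1,0,0,0,0,0,0,0.1]'

```text
t: 11.6
eef_pos: [0.5598, 0.2679, 0.1365]
tool_rot: [0.0, 0.754, 0.657, -0.001]
contact_force: [-0.1, -0.8, -0.8]
gripper_width: 0.275
grasp_force: 39.4
```

```bash
python3 go.py .5605 .2695 .055 82.2;  python3 - <<'E'
from h import *
s=cam('side');c=cam('top')
a=cv2.resize(c['bgr'][120:220,170:300],(520,400),interpolation=2); b=cv2.resize(s['bgr'][110:210,310:380],(280,400),interpolation=2)
cv2.imwrite('pics/above.png',np.hstack([a,b]))
E
```

```text
t 11.6 pos [0.5598 0.2679 0.1365] yaw 82.09 f [-0.1 -0.8 -0.8] w 0.275 g 39.4
shift [0.0019 0.0006 0.0815] turn [-0.09  0.14 -0.11]
```

View pics/above.png

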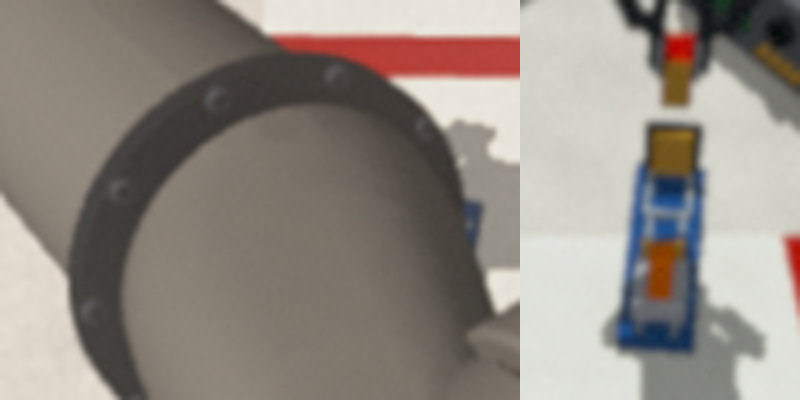

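The top view is blocked by the arm. The side view shows the capacitor upright at (677,70), in line above the nest. Lowering to just above the lips, then checking from the side.

>>> arm_command --commands '[0.001,0.001,0.02,0,0,0,0.1,0.001,0.001,0.04,0,0,0,0.1,0.001,0.001,0.06,0,0,0,0.1,0.001,0.001,0.08,0,0,0,0.1,0.001,0.001,0.092,0,0,0,0.1,0.001,0.001,0.092,0,0,0,0.1,0.001,0.001,0.092,0,0,0,0.1]'

```text
t: 12.4
eef_pos: [0.5618, 0.2704, 0.0463]
tool_rot: [0.0, 0.754, 0.657, 0.0]
contact_force: [-0.1, -0.4, -0.9]
gripper_width: 0.268
grasp_force: 39.4
```

```bash
python3 go.py .5605 .2695 .042 82.2;  python3 - <<'E'
from h import *
s=cam('side')
u=np.array([.136,.991]);v=np.array([.991,-.136]);H=np.array([.561,.2738])
tip=get_obs()['eef_pos']; z0=tip[2]-.0168
for n,z in(('bottom',z0),('top',z0+.044)):
  print(n,[proj(s,np.r_[tip[:2]-u*.025+v*e,z]).round(1) for e in(-.012,.012)])
print('lip inner at y44',[proj(s,np.r_[H-u*.033+v*e,.019]).round(1) for e in(-.016,.016)])
cv2.imwrite('pics/low.png',cv2.resize(s['bgr'][125:185,325:370],None,fx=10,fy=10,interpolation=2))
E
```

```text
t 12.4 pos [0.5618 0.2704 0.0463] yaw 82.13 f [-0.1 -0.4 -0.9] w 0.268 g 39.4
shift [-0.0011 -0.0012  0.0043] turn [ 0.02 -0.01 -0.07]
bottom [array([344. , 158.9]), array([351. , 159.4])]
top [array([344.7, 148.2]), array([351.9, 148.7])]
lip inner at y44 [array([342.1, 162.3]), array([351.4, 163. ])]
```

View pics/low.png

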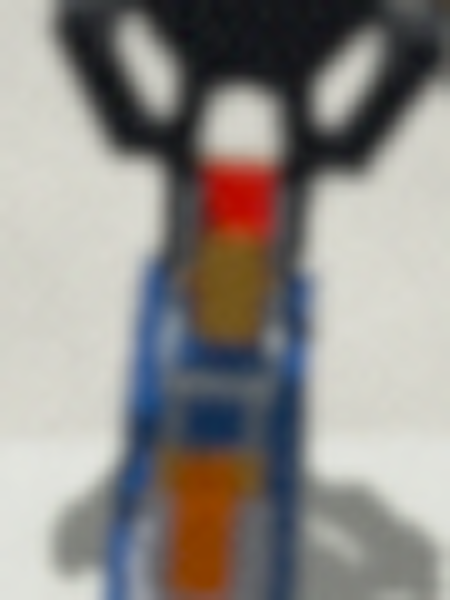

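The capacitor's foot at crop (231,340) sits central between the side lips (about 173 and 283), with the bar in front at row 380. Lowering with a 1 mm trim.

>>> arm_command --commands '[-0.001,-0.001,0.004,0,0,0,0.1,-0.001,-0.001,0.008,0,0,0,0.1,-0.001,-0.001,0.011,0,0,0,0.1,-0.001,-0.001,0.0125,0,0,0,0.1,-0.001,-0.001,0.0125,0,0,0,0.1,-0.001,-0.001,0.0125,0,0,0,0.1]'

```text
t: 13.05
eef_pos: [0.5604, 0.2699, 0.0333]
tool_rot: [-0.0, 0.754, 0.657, 0.0]
contact_force: [-1.0, 1.0, -0.8]
gripper_width: 0.274
grasp_force: 39.4
```

>>> arm_command --commands '[0,0,0.001,0,0,0,0.1,0,0,0.002,0,0,0,0.1,0,0,0.002,0,0,0,0.1]'

```text
t: 13.35
eef_pos: [0.5605, 0.27, 0.0319]
tool_rot: [0.0, 0.754, 0.657, 0.0]
contact_force: [-0.7, -1.3, 4.5]
gripper_width: 0.274
grasp_force: 40.0
```

It seated at the expected height (0.0319). Releasing and lifting clear.

>>> arm_command --commands '[0,0,-0.0005,0,0,0,0.3,0,0,-0.0005,0,0,0,0.6,0,0,-0.0005,0,0,0,0.6,0,0,-0.001,0,0,0,0.7,0,0,-0.03,0,0,0,0.7,0,0,-0.06,0,0,0,0.7,0,0,-0.1,0,0,0,0.5,0,0,-0.1,0,0,0,0.2]'

```text
t: 14.15
eef_pos: [0.5633, 0.2721, 0.137]
tool_rot: [0.001, 0.754, 0.657, 0.005]
contact_force: [0.2, 1.0, 0.4]
gripper_width: 0.37
grasp_force: 0.0
```

```bash
python3 go.py .5345 .087 .13 82.2; python3 - <<'E'
from h import *
s=cam('side')
cv2.imwrite('pics/nest.png',cv2.resize(s['bgr'][125:200,325:370],None,fx=8,fy=8,interpolation=2))
E
```

```text
t 14.15 pos [0.5633 0.2721 0.137 ] yaw 82.16 f [0.2 1.  0.4] w 0.37 g 0.0
shift [-0.1873 -0.0033  0.0059] turn [ 0.43 -0.33 -0.04]
```

View pics/nest.png

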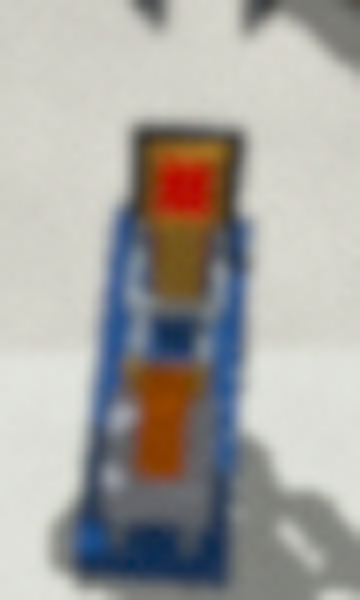

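The capacitor stands upright, central in the nest between the lips (crop (182,245)), with the slider drawn back. Next: shut the fingers and go behind the knob.

>>> arm_command --commands '[-0.045,0,0,0,0,0,0,-0.09,-0.001,0,0,0,0,0,-0.135,-0.002,0,0,0,0,0,-0.175,-0.003,0,0,0,0,0,-0.199,-0.003,0,0,0,0,0,-0.199,-0.003,0,0,0,0,0,-0.199,-0.003,0,0,0,0,0]'

```text
t: 14.9
eef_pos: [0.5298, 0.0728, 0.1306]
tool_rot: [-0.0, 0.754, 0.657, -0.0]
contact_force: [-0.4, 1.3, -0.5]
gripper_width: -0.003
grasp_force: 0.0
```

```bash
python3 go.py .5333 .077 .05 82.2
```

```text
t 14.9 pos [0.5298 0.0728 0.1306] yaw 82.1 f [-0.4  1.3 -0.5] w -0.003 g 0.0
shift [0.0046 0.003  0.0806] turn [-0.06  0.   -0.1 ]
```

>>> arm_command --commands '[0.002,0.003,0.02,0,0,0,0,0.002,0.003,0.04,0,0,0,0,0.002,0.003,0.06,0,0,0,0,0.002,0.003,0.078,0,0,0,0,0.002,0.003,0.078,0,0,0,0,0.002,0.003,0.078,0,0,0,0]'

```text
t: 15.5
eef_pos: [0.5333, 0.0763, 0.0532]
tool_rot: [-0.001, 0.753, 0.658, -0.0]
contact_force: [-0.0, 0.6, 0.2]
gripper_width: -0.0
grasp_force: 0.0
```

```bash
python3 go.py .5333 .077 .05 82.2
```

```text
t 15.5 pos [0.5333 0.0763 0.0532] yaw 82.29 f [-0.   0.6  0.2] w -0.0 g 0.0
shift [ 0.0007 -0.0001  0.0032] turn [-0.05 -0.04  0.09]
```

>>> arm_command --commands '[0.008,0,0,0,0,0,0,0.016,0,0,0,0,0,0,0.024,0,0,0,0,0,0,0.032,0,0,0,0,0,0,0.04,0,0,0,0,0,0,0.048,0,0,0,0,0,0,0.056,0,0,0,0,0,0,0.06,0,0,0,0,0,0]'

```text
t: 16.3
eef_pos: [0.5418, 0.1353, 0.0534]
tool_rot: [-0.0, 0.753, 0.657, 0.0]
contact_force: [-0.3, -2.3, 0.7]
gripper_width: -0.001
grasp_force: 1.0
```

```bash
cat > knob.py <<'E'
from h import *
k=cam('side'); h,S,v=cv2.split(cv2.cvtColor(k['bgr'],cv2.COLOR_BGR2HSV))
u=np.array([.136,.991]); H=np.array([.561,.2738])
x,y,w,hh=325,120,45,85
def rep(n,m,z):
    M=np.zeros(h.shape,np.uint8); M[y:y+hh,x:x+w]=(m*255)[y:y+hh,x:x+w]
    q=cv2.findContours(M,0,2)[0]
    if not q: print(n,'none'); return
    q=max(q,key=cv2.contourArea); b=cv2.boundingRect(q); p=onz(k,(b[0]+b[2]/2-.5,b[1]-.5),z)[:2]
    print(n,b,'far-edge fixture y',round((p-H)@u+.077,4))
rep('orange top far edge',(h>4)&(h<14)&(S>150)&(v>150),.077)
rep('red far',((h<4)|(h>172))&(S>150),.059)
E
python3 go.py .5508 .1767 .053 82.2; python3 knob.py
```

```text
t 16.3 pos [0.5418 0.1353 0.0534] yaw 82.21 f [-0.3 -2.3  0.7] w -0.001 g 1.0
shift [0.0422 0.0033 0.0004] turn [ 0.01 -0.03  0.01]
orange top far edge none
red far none
```

>>> arm_command --commands '[0.006,0,0,0,0,0,0,0.012,0,0,0,0,0,0,0.018,0,0,0,0,0,0,0.023,0,0,0,0,0,0,0.027,0,0,0,0,0,0,0.03,0,0,0,0,0,0,0.032,0,0,0,0,0,0,0.034,0,0,0,0,0,0]'

```text
t: 17.15
eef_pos: [0.5461, 0.1678, 0.0532]
tool_rot: [-0.0, 0.754, 0.657, -0.0]
contact_force: [-0.2, -1.6, -2.2]
gripper_width: -0.005
grasp_force: 1.0
```

>>> arm_command --commands '[0.001,0,0,0,0,0,0,0.002,0,0,0,0,0,0,0.003,0,0,0,0,0,0,0.004,0,0,0,0,0,0,0.004,0,0,0,0,0,0]'

```text
t: 17.65
eef_pos: [0.5468, 0.1719, 0.0534]
tool_rot: [-0.0, 0.754, 0.657, 0.0]
contact_force: [-1.3, -1.7, -1.2]
gripper_width: -0.001
grasp_force: 0.8
```

Not up to the stop yet; creeping on in small steps.

>>> arm_command --commands '[0.0005,0,0,0,0,0,0,0.001,0,0,0,0,0,0,0.0015,0,0,0,0,0,0,0.002,0,0,0,0,0,0,0.002,0,0,0,0,0,0]'

```text
t: 18.15
eef_pos: [0.5471, 0.1737, 0.0534]
tool_rot: [0.0, 0.754, 0.657, -0.0]
contact_force: [-1.4, -2.5, -0.2]
gripper_width: 0.005
grasp_force: 1.2
```

>>> arm_command --commands '[0.0005,0,0,0,0,0,0,0.001,0,0,0,0,0,0,0.0015,0,0,0,0,0,0,0.0015,0,0,0,0,0,0]'

```text
t: 18.55
eef_pos: [0.5473, 0.1754, 0.0534]
tool_rot: [-0.0, 0.754, 0.657, 0.0]
contact_force: [-1.6, -1.6, -0.2]
gripper_width: -0.0
grasp_force: 1.2
```

>>> arm_command --commands '[0.0005,0,0,0,0,0,0,0.001,0,0,0,0,0,0,0.0015,0,0,0,0,0,0,0.0015,0,0,0,0,0,0]'

```text
t: 18.95
eef_pos: [0.5475, 0.1769, 0.0533]
tool_rot: [-0.0, 0.754, 0.657, 0.0]
contact_force: [-2.2, -2.2, -0.1]
gripper_width: -0.002
grasp_force: 1.1
```

>>> arm_command --commands '[0.0005,0,0,0,0,0,0,0.001,0,0,0,0,0,0,0.001,0,0,0,0,0,0]'

```text
t: 19.25
eef_pos: [0.5476, 0.1772, 0.0533]
tool_rot: [0.0, 0.754, 0.657, -0.0]
contact_force: [-3.1, -3.9, 1.9]
gripper_width: 0.001
grasp_force: 2.2
```

>>> arm_command --commands '[0.0005,0,0,0,0,0,0,0.0005,0,0,0,0,0,0,0.0005,0,0,0,0,0,0]'

```text
t: 19.55
eef_pos: [0.5475, 0.1771, 0.0533]
tool_rot: [0.0, 0.754, 0.657, -0.001]
contact_force: [-3.5, -4.5, 2.2]
gripper_width: 0.001
grasp_force: 2.8
```

>>> arm_command --commands '[0.0005,0,0,0,0,0,0,0.001,0,0,0,0,0,0,0.001,0,0,0,0,0,0]'

```text
t: 19.85
eef_pos: [0.5475, 0.1771, 0.0533]
tool_rot: [0.001, 0.754, 0.657, -0.001]
contact_force: [-3.8, -7.6, 4.6]
gripper_width: -0.001
grasp_force: 4.0
```

>>> arm_command --commands '[0.0005,0,0,0,0,0,0,0.001,0,0,0,0,0,0,0.001,0,0,0,0,0,0]'

```text
t: 20.15
eef_pos: [0.5475, 0.1771, 0.0533]
tool_rot: [0.001, 0.754, 0.656, -0.002]
contact_force: [-5.4, -9.3, 6.7]
gripper_width: 0.0
grasp_force: 5.1
```

>>> arm_command --commands '[-0.004,0,0,0,0,0,0,-0.012,0,0,0,0,0,0,-0.02,0,0,0,0,0,0,-0.02,0,-0.04,0,0,0,0,-0.04,0,-0.08,0,0,0,0,-0.09,0,-0.12,0,0,0,0,-0.14,0,-0.12,0,0,0,0,-0.19,0,-0.12,0,0,0,0]'

```text
t: 20.95
eef_pos: [0.5248, 0.0022, 0.1752]
tool_rot: [0.002, 0.753, 0.658, 0.002]
contact_force: [0.7, -0.2, -0.2]
gripper_width: 0.0
grasp_force: 0.0
```

```bash
python3 - <<'E'
from h import *
k=cam('side'); hs=cv2.cvtColor(k['bgr'],cv2.COLOR_BGR2HSV)
u=np.array([.136,.991]);v=np.array([.991,-.136]);H=np.array([.561,.2738])
# expected pixels for a nipped state
print('exp red top corners',[proj(k,np.r_[H+u*a+v*b,.059]).round(1).tolist() for a in(-.02,.02) for b in(-.012,.012)])
print('exp slider top edge',proj(k,np.r_[H-u*.025,.05]).round(1),'exp knob top ctr',proj(k,np.r_[H-u*.075,.077]).round(1),'+-12',proj(k,np.r_[H-u*.087,.077]).round(1),proj(k,np.r_[H-u*.063,.077]).round(1))
for r in range(138,182): print(r,' '.join('%3d/%3d/%3d'%tuple(hs[r,c]) for c in(345,347,349)))
o=get_obs();print(o['t'],o['eef_pos'])
E
```

```text
exp red top corners [[344.1, 150.6], [351.2, 151.1], [344.8, 143.9], [351.8, 144.4]]
exp slider top edge [347.4 153.9] exp knob top ctr [347.1 156. ] +-12 [346.9 158.1] [347.3 153.8]
138 103/ 64/ 28 105/ 57/ 27 109/ 73/ 28
139 114/ 43/ 30 128/ 38/ 27 120/ 49/ 26
140 120/ 38/ 27 109/ 78/ 26 109/ 66/ 31
141 110/ 61/ 25 113/ 35/ 29 105/ 82/ 25
142 113/ 41/ 25 114/ 44/ 29 132/ 44/ 29
143 120/ 27/ 28 113/ 85/ 27 113/ 41/ 25
144 107/ 62/ 29 113/ 46/ 22 120/ 43/ 24
145 100/ 33/ 23  90/ 59/ 26 137/ 74/ 24
146 150/ 29/ 26 176/ 62/ 33 130/ 27/ 28
147   1/145/ 44 179/174/ 66 171/ 73/ 35
148   2/175/ 73   0/212/112 176/115/ 51
149 178/217/ 87   4/242/141 177/148/ 55
150   1/194/ 92   5/222/149 179/141/ 56
151   6/177/ 75  10/203/132   6/122/ 50
152  13/164/ 59  15/189/104  10/103/ 37
153  12/166/ 63  16/182/ 91   0/ 47/ 27
154  10/168/ 73  15/198/ 90   8/ 43/ 24
155   9/159/ 61  13/180/ 78 170/ 26/ 29
156   8/ 68/ 41  10/105/ 51 120/ 36/ 28
157 155/ 49/ 31 160/ 23/ 33 100/ 31/ 25
158 102/ 34/ 38 120/ 23/ 34 109/ 68/ 30
159 107/ 32/ 55 110/ 16/ 49 110/ 23/ 33
160 102/ 20/ 65 108/ 19/ 66 110/ 35/ 
[... 185 characters left out ...]
7/ 75 105/ 27/ 56
166  90/ 19/ 68 108/ 17/ 77 110/ 27/ 56
167 102/ 18/ 69 100/ 19/ 79 102/ 21/ 62
168  90/ 11/ 69  99/ 22/ 80 102/ 17/ 76
169 102/ 17/ 74 105/ 24/ 86 110/ 16/ 93
170 107/ 22/ 82 103/ 19/ 94 105/ 15/102
171 107/ 25/ 93 107/ 23/ 98 107/ 17/104
172 111/ 52/ 94 108/ 47/ 98 110/ 22/103
173 109/106/ 87 109/ 94/ 87 104/ 52/ 93
174 108/165/ 82 108/154/ 81 109/ 64/ 88
175 107/191/ 80 106/195/ 76 108/ 62/ 90
176 105/209/ 77 106/190/ 79 106/ 62/ 94
177 106/207/ 80 106/179/ 80 104/ 63/ 97
178 106/193/ 82 106/170/ 81 106/ 73/102
179 107/188/ 84 106/170/ 81 107/ 80/108
180 106/209/ 84 107/159/ 85 107/ 74/121
181 106/219/ 99 108/141/107 106/ 60/137
21.0 [ 0.52270641 -0.00918008  0.17370526]
```

The arm still blocks the side view, so I'm moving it well away and measuring again.

>>> arm_command --commands '[-0.05,0,0,0,0,0,0,-0.1,0,0,0,0,0,0,-0.15,0,0,0,0,0,0,-0.2,0,0,0,0,0,0,-0.25,0,0,0,0,0,0,-0.28,0,0,0,0,0,0,-0.28,0,0,0,0,0,0]'

```text
t: 21.7
eef_pos: [0.4838, -0.2801, 0.1728]
tool_rot: [0.001, 0.757, 0.654, -0.001]
contact_force: [0.2, -0.1, 0.1]
gripper_width: 0.003
grasp_force: 0.0
```

```bash
python3 - <<'E'
from h import *
u=np.array([.136,.991]);v=np.array([.991,-.136]);H=np.array([.561,.2738])
def rep(k,n,m,box,z):
    x,y,w,hh=box; M=np.zeros(m.shape,np.uint8); M[y:y+hh,x:x+w]=(m*255)[y:y+hh,x:x+w]
    q=cv2.findContours(M,0,2)[0]
    if not q: print(n,'none'); return
    q=max(q,key=cv2.contourArea); r=cv2.minAreaRect(np.array([onz(k,p[0],z)[:2] for p in q],np.float32))
    d=np.array(r[0])-H; print(n,len(q),cv2.boundingRect(q),'fx',round(d@v,4),'fy-home',round(d@u,4),np.round(r[1],4),round(r[2],1))
for nm,b in(('top',(180,140,130,60)),('side',(325,120,45,85))):
    k=cam(nm); h,S,V=cv2.split(cv2.cvtColor(k['bgr'],cv2.COLOR_BGR2HSV))
    rep(k,nm+' knob',(h>4)&(h<14)&(S>170)&(V>190),b,.077); rep(k,nm+' red',((h<4)|(h>172))&(S>150),b,.059)
    print('exp knob',proj(k,np.r_[H-u*.075,.077]).round(1),'exp red',proj(k,np.r_[H,.059]).round(1))
E
```

```text
top knob 12 (235, 166, 8, 7) fx -0.0008 fy-home -0.0744 [0.0167 0.0141] 76.1
top red 16 (204, 162, 16, 10) fx -0.0001 fy-home 0.0001 [0.0382 0.0216] 83.1
exp knob [238.8 168.7] exp red [211.2 166.5]
side knob none
side red none
exp knob [347.1 156. ] exp red [348.  147.5]
```

The top view agrees with a nipped capacitor: red is 0.1 mm from home and in line, and the knob is at -74.4 mm (nominal -75). The force also rose against a firm stop. Handing in.

```bash
python3 -c "
from station import hand_in; print(hand_in())"
```

```text
the job is handed in; nothing more can be done
None
```

The red capacitor is upright in the nest, nipped between the contacts at about 11 N (limit 40 N), and the slider has been let go; the job was handed in with no verdict returned.

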